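# Extend the telescoping scrub brush for the stove's back panel

## Robot

A 6-joint arm with a two-finger parallel gripper is mounted at the origin on a cart in front of the work surface, level with it; the furniture and walls round the work are solid. World frame = base frame: x ahead of the robot, y to its left, z up, the work surface at z = 0. Lengths are in m, angles in rad, forces in N, time in s.
With the tool pointing down it reaches from about 0.375 to 0.9 m from the base axis. Payload 3.1 kg.
Tool frame: the origin (TCP) lies where the fingers leave the gripper's body, on its centre line; the fingertips stand 70 mm ahead of it and the grasp point (between the pads) lies 51 mm ahead of it; z points along the fingers, y is the line along which they close (so a half turn about z gives the same grasp; the last joint's range is limited). The gripper opens to 87 mm and grips with 3 to 60 N. Pads are 19 mm wide; open, the fingers measure 117 mm over their backs; the gripper's body (75 mm by 190 mm) begins 51 mm behind the grasp point.
Start: joints at [-1.341, 0.527, 1.433, -0, 1.181, -0.178], TCP at [0.248, -0.573, 0.292] pointing down, gripper open.
Joint ranges: [-3.08, 3.08], [-0.75, 2.2], [0.22, 2.44], [-1.43, 4.57], [0, 2.65], [-2.85, 2.85]. Speed limits (rad/s): [2.79, 2.79, 3.14, 3.14, 3.14, 3.14].

## Interface

Orientations are given as a unit quaternion [x, y, z, w].
In Python, from rig import robot gives the robot as it stands.
- The arm moves only by the tool send_rows, never from a script. Its argument "deltas" is text: rows parted by semicolons, each of 7 numbers parted by spaces: the shift along the tool's x, y, z in mm, then the turn, a rotation vector about the tool's x, y, z in degrees, then the opening, from 0 (shut) to 1 (fully open). A call has 1 to 10 rows; each row shifts and turns the commanded pose from where the row before left it, along the tool's axes as they then stand; what a row does not reach is not made up. A row lasts 1/8 s, in which the tool goes at most 62.5 mm and 10.7 degrees, less where a joint would pass 70% of its speed; a pose out of reach is approached as far as the arm can. A call is refused whole if a number of a shift passes 62.5 or a number of a turn 10.7, either way. A call with a gripper value outside its range is refused whole. The fingers move at their own pace and stop on an object; "newtons" is the grip in N (left out, the last holds). Time passes only in rows, so rows that do not move let the fingers close. It gives the time, the measured TCP pose, the force, the opening and the grip force at its end, in the units of the state.
- robot.get_obs(): the state, without advancing time (a new reading comes with each control period).
- robot.camera(name): name is "side" or "top" or "wrist"; returns a dict with "image" (400x640x3 uint8, red, green, blue), "depth" (400x640 float32, m along the optical axis (not along the pixel's ray), 0 where there is no reading), "fovy" (degrees; the focal length in pixels is half the picture's height over the tangent of half this angle, whatever the lens; pixels are square), "cx", "cy" (the principal point, pixels), "rvec" (rotation vector, rad) and "tvec" (3), from world to camera coordinates, as OpenCV has them. Camera axes: x right, y down, z forward; pixel columns grow to the right and rows downward; lengths in m; the calibration is good to about 2 mm. A picture is of the moment at which its call begins.
- robot.hand_in(): hands the job in; it is judged then, once.
Trained networks look in the newest picture that a camera, given by its name, has taken for a name from the list of things; names that differ only in an ending like _2 or _b are one class to them, and where a whole thing is asked for, a point or a joint stands for the part that bears it (a point fixed in the world has none). Each returns a list of dicts, best first, with "p" (0 to 1); they miss things now and then, are a little off and sometimes report something else, mostly with a low value. They report only what shows in the picture. A call takes as long as a camera call.
- robot.find_in(camera, thing): "box" ([left, top, right, bottom] in pixels, round what is visible of it).
- robot.cut_out(camera, thing): "region" (400x640 bool, what is visible of it) and "box" ([left, top, right, bottom] in pixels, round what is visible of it).
The state is a dict: "time": time; "q": joint angles; "joint_velocities": joint speeds; "joint_torque": joint torques, N m; "position": TCP position; "tool_rot": TCP orientation; "ft_force": force on the tool from outside, world axes, zero at the start; "moment": the same for the moment, N m; "grip_width": finger opening in m; "grip_force": force on a finger pad.
Only numpy, scipy, OpenCV 4.12 (cv2) and the standard library are available. Lean on these libraries where they do the work, as an engineer would, in place of code of your own. Each camera call takes 0.05 s, during which the arm holds its last target. There are 200 camera calls.

## Task

The splash on the back panel of the stove is out of reach of the short scrub brush, so extend its telescoping handle: take the blue handle at the red button so that your grip presses the button in, and draw the handle straight back, away from the brush head, through the first stop and fully out to the second stop, while the white stand's fork still holds the head back. Then lift the extended brush straight up, roughly level, about 10 cm clear of the stand, and finish while still holding it there, fully extended and still. Leave the honey jar, the tin and the spice jar alone.

Things in the scene. Friction and masses are not known exactly. Their poses are not given: they have to be found in the camera images.
- stand: white plastic stand fixed to the worktop, base 175 x 90 x 12 mm; origin under its base centre, +x (long side) points towards the brush head, z up. A 10 mm wide keel (x = -70 to 60 mm, top 63 mm high) carries the handle; low cheeks at x = 59 to 69 mm (31 mm apart, 76 mm high) guide its front end. Fingers have room beside the handle from the button back, over the whole pull.
- fork (a point): middle of the slot of the stand's fork, 80 mm ahead (+x) of the stand's origin, 75 mm up: two prongs 8 mm thick in x, 90 mm high, slot 14 mm wide and open at the top. It straddles the thin rod just behind the brush head, so the head cannot be pulled back (-x) through it, but lifts out upwards.
- brush: the telescoping scrub brush (loose, about 0.25 kg with rod and head); its frame is that of point handle_center
- handle_center (a point): centre of the blue handle, a rounded bar 150 mm long (x) x 26 mm wide (y) x 24 mm high (z), rear part dark and ribbed; +x points to the brush head, z up. Starts lying in the stand straight above the stand's origin, 75 mm above the worktop, axes parallel to the stand's. Extended, the brush's centre of mass lies about 30 mm ahead (+x) of this point.
- button_face (a point): middle of the outer face of the red button (18 mm long in x, 12 mm high) on the handle's -y side, 20 mm ahead (+x) of the handle's centre, level with it. Unpressed it stands 5 mm proud (31 mm over button and handle). Fingers closing across the handle (along y) here press it flush; a grasp elsewhere leaves the telescope locked.
- button (a joint): travel of the red button, m: 0 out, 0.005 flush with the handle, 0.006 at most; spring 3 N at the start to 6 N when flush. Above about 0.003 the telescope is free; released, it springs out and locks at each stop.
- rod (a joint): how far the steel rod (8 mm thick) with the head is drawn out of the handle, m: 0 retracted (locked at the start), 0.045 first stop, 0.090 second stop = fully out, a hard end. With the button pressed it slides with about 1.5 N of friction, passes the first stop unchecked and does not spring back.
- head_center (a point): centre of the blue head block (46 x 52 x 14 mm, white bristles 17 mm long below, round black collar 26 mm across behind it, which bears on the fork's prongs); 115.5 mm ahead (+x) of the handle's centre plus the rod's extension, level with the handle's centre
- honey_jar: bystander: round jar with a red lid, 61 mm across, 86 mm high, origin under its centre
- tin: bystander: low round tin, 86 mm across, 40 mm high, origin under its centre
- spice_jar: bystander: slim round spice jar with a dark lid, 41 mm across, 105 mm high, origin under its centre

How it is judged:
By the outcome, as a careful person would: the job done as asked, in the order asked, and still so for the second after the job is handed in, while the arm keeps its last pose, push and grip.
It also fails if it takes over 37 s, if anything falls off the work surface, if the arm or the gripper's body presses on something with over 40 N, if the wrist force passes 120 N, or if a joint passes its speed limit or range.

## Working session

There is one attempt and no reset: what is moved stays moved. The work goes in short steps, Python scripts to look and compute and a tool call to move; the robot and the scene stay as the last step left them, time stands still between calls to the robot, and variables do not carry over. Pictures are saved under pics/ and viewed, at most 10 in all, crops included, and the job is handed in when it is done.

Besides the shell and the picture viewer there is one more tool, called after "Emit:" as name(argument=value, ...) on one line, values as JSON. send_rows: Moves the arm, as the interface text tells. Its arguments: {"type":"object","properties":{"deltas":{"type":"string"},"newtons":{"type":"number"}},"required":["deltas"]}

```bash
mkdir -p pics
cat > h.py <<'E'
import numpy as np, cv2
from rig import robot
from scipy.spatial.transform import Rotation as R
def pts(c,mask):
    f=200/np.tan(np.radians(c["fovy"])/2); v,u=np.nonzero(mask&(c["depth"]>0)); z=c["depth"][v,u]
    p=np.c_[(u-c["cx"])/f*z,(v-c["cy"])/f*z,z]
    M=R.from_rotvec(np.ravel(c["rvec"])).as_matrix()
    return (p-np.ravel(c["tvec"]))@M
def save(c,n): cv2.imwrite("pics/"+n,c["image"][:,:,::-1])
E
python3 - <<'E'
from h import *
o=robot.get_obs(); print(o["position"],o["tool_rot"],o["grip_width"])
for n in ["top","side"]:
    c=robot.camera(n); save(c,n+"1.png")
    for t in ["stand","brush","handle_center","button_face","head_center","honey_jar","tin","spice_jar"]:
        for r in robot.cut_out(n,t)[:1]:
            p=pts(c,r["region"]); 
            if len(p): print(n,t,round(r["p"],2),r["box"],np.median(p,0).round(3),p.min(0).round(3),p.max(0).round(3))
E
```

```text
[ 0.24832051 -0.5729089   0.29126617] [ 9.79184024e-01  2.02971562e-01 -3.40517728e-05 -1.09165245e-03] 0.08674218443343257
top stand 0.84 [290.3, 238.7, 372.6, 294.9] [0.492 0.203 0.011] [ 0.423  0.106 -0.004] [0.556 0.296 0.093]
top brush 0.69 [298.4, 236.7, 390.4, 282.3] [0.503 0.162 0.084] [ 0.453  0.059 -0.003] [0.554 0.273 0.093]
top handle_center 0.73 [294.2, 237.4, 394.8, 285.1] [0.503 0.157 0.084] [ 0.453  0.052 -0.004] [0.557 0.278 0.093]
top head_center 0.88 [363.9, 237.9, 391.7, 267.0] [0.525 0.094 0.081] [ 0.495  0.054 -0.004] [0.554 0.126 0.091]
top honey_jar 0.56 [290.4, 154.9, 323.6, 185.4] [0.704 0.253 0.085] [ 0.678  0.222 -0.005] [0.739 0.287 0.092]
top tin 0.8 [350.1, 156.9, 385.8, 197.5] [0.702 0.119 0.036] [ 0.661  0.077 -0.001] [0.747 0.161 0.044]
top spice_jar 0.66 [242.8, 162.5, 262.9, 188.5] [0.686 0.367 0.103] [0.671 0.352 0.009] [0.711 0.392 0.11 ]
side stand 0.95 [209.4, 209.5, 285.2, 280.0] [0.473 0.181 0.012] [ 0.42   0.098 -0.002] [0.551 0.299 0.092]
side brush 0.57 [221.7, 187.0, 307.5, 271.9] [0.505 0.135 0.083] [ 0.456  0.063 -0.002] [0.56  0.368 0.091]
side handle_center 0.81 [222.5, 187.4, 306.5, 272.5] [0.505 0.138 0.082] [ 0.456  0.063 -0.002] [0.574 0.368 0.091]
side button_face 0.66 [224.1, 186.4, 307.0, 271.5] [0.505 0.134 0.083] [ 0.456  0.063 -0.002] [0.56  0.274 0.091]
side head_center 0.68 [268.4, 235.9, 304.2, 272.4] [0.522 0.086 0.081] [ 0.496  0.063 -0.002] [0.56  0.129 0.089]
side honey_jar 0.68 [269.5, 236.4, 304.3, 275.9] [0.522 0.086 0.081] [ 0.496  0.063 -0.002] [0.56  0.13  0.089]
side tin 0.77 [352.3, 211.0, 396.6, 257.1] [0.698 0.107 0.036] [ 0.661  0.074 -0.002] [0.747 0.16  0.043]
side spice_jar 0.66 [307.6, 121.1, 327.7, 170.9] [0.686 0.357 0.068] [ 0.67   0.348 -0.002] [0.711 0.414 0.108]
```

Run:
```python
from h import *
for n in ["top","side"]:
    c=robot.camera(n)
    P=[]
    for t in ["brush","handle_center","head_center","stand"]:
        r=robot.cut_out(n,t)
        if r:
            p=pts(c,r[0]["region"]); 
            if t=="stand":
                q=p[(p[:,2]<.02)&(p[:,2]>.006)]; print("base",cv2.minAreaRect(q[:,:2].astype(np.float32)*1000))
                continue
            p=p[(p[:,2]>.065)&(p[:,2]<.1)]
            print(n,t,cv2.minAreaRect(p[:,:2].astype(np.float32)*1000))
            if t!="head_center":
                p=p[p[:,1]>.14]; m=p.mean(0); w,v=np.linalg.eigh(np.cov(p[:,:2].T)); a=v[:,1]; s=(p[:,:2]-m[:2])@a
                print(" handle",m.round(4),a.round(3),np.degrees(np.arctan2(a[1],a[0])),s.min(),s.max())
    cv2.imwrite(f"pics/{n}z.png",cv2.resize(c["image"][140:310,190:420,::-1],None,fx=3.4,fy=3.4,interpolation=cv2.INTER_CUBIC))
```

```text
top brush ((500.6805419921875, 172.30821228027344), (51.8224983215332, 213.2019805908203), 17.24633026123047)
 handle [0.4888 0.2058 0.0857] [-0.31   0.951] 108.04228640869543 -0.07292783801854812 0.0710954153995032
top handle_center ((501.50726318359375, 172.46209716796875), (51.70016098022461, 213.27249145507812), 16.698719024658203)
 handle [0.4887 0.2059 0.0856] [-0.31   0.951] 108.0853344558333 -0.07302740426108262 0.07100675789680304
top head_center ((523.1729736328125, 98.71934509277344), (52.1970329284668, 58.424644470214844), 19.076772689819336)
base ((489.6759033203125, 202.50022888183594), (89.63412475585938, 174.03858947753906), 18.065460205078125)
side handle_center ((498.6036071777344, 169.76107788085938), (50.29022216796875, 213.33273315429688), 18.186893463134766)
 handle [0.4855 0.2014 0.0847] [-0.305  0.952] 107.7751305825568 -0.06712237324981607 0.07253917606863204
side head_center ((481.1763000488281, 175.83816528320312), (4.662235736846924, 15.013031005859375), 17.32033920288086)
base ((465.24554443359375, 193.64651489257812), (45.7154655456543, 177.59059143066406), 15.080048561096191)
```

View pics/topz.png

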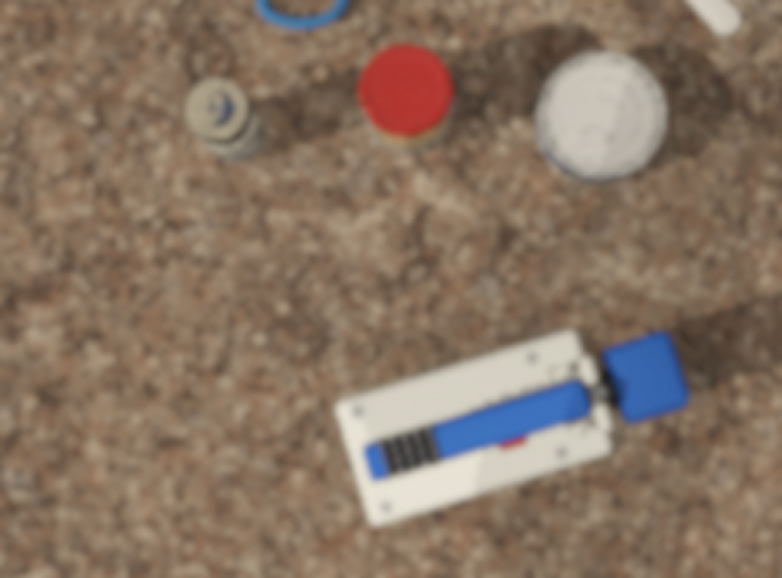

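View pics/side1.png

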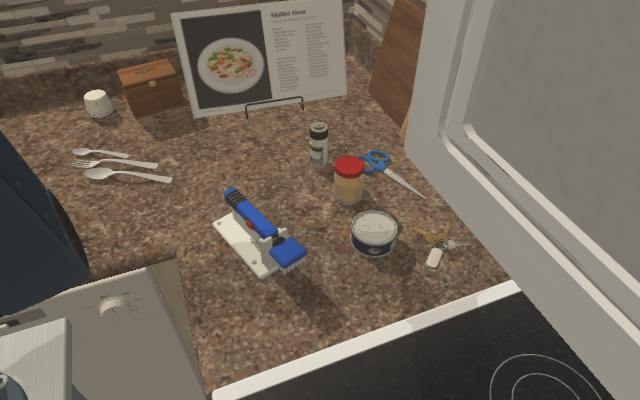

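View pics/top1.png

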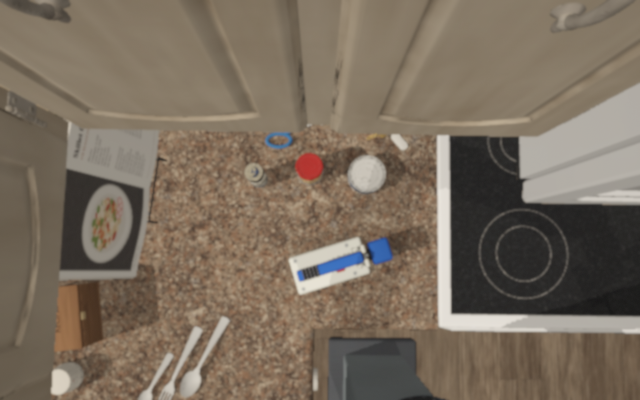

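Run:
```python
from h import *
# coarse max-height map from both cameras
P=[]
for n in ["top","side"]:
    c=robot.camera(n); P.append(pts(c,np.ones((400,640),bool))[::3]); print(n,(-R.from_rotvec(np.ravel(c["rvec"])).as_matrix().T@np.ravel(c["tvec"])).round(2))
for p in P:
    print("y:",np.arange(-.8,.8,.1).round(1))
    for x in np.arange(-.1,1,.1):
        print(round(x,1),[ (lambda s: round(float(s.max())*100) if len(s)>5 else -9)(p[(abs(p[:,0]-x-.05)<.05)&(abs(p[:,1]-y-.05)<.05),2]) for y in np.arange(-.8,.8,.1)])
```

```text
top [0.52 0.23 1.08]
side [ 0.4  -0.37  0.66]
y: [-0.8 -0.7 -0.6 -0.5 -0.4 -0.3 -0.2 -0.1 -0.   0.1  0.2  0.3  0.4  0.5
  0.6  0.7]
-0.1 [-90, -90, -90, -90, -90, -89, -9, -9, -9, -62, -90, -9, -9, -9, -9, -9]
0.0 [-90, -90, -90, -90, -90, -90, -80, -9, -9, -29, -90, -9, -9, -9, -9, -9]
0.1 [-90, -90, -90, -90, -90, -90, -29, -25, -24, -24, 1, 0, 0, 1, 1, 1]
0.2 [-9, -9, -9, -9, -9, -9, -9, -9, 27, -9, 1, 1, 2, 2, 1, 6]
0.3 [-9, -12, 1, 1, 1, 1, 1, 1, 1, 0, 1, 1, 1, 62, 1, 10]
0.4 [-9, -9, 1, 1, 1, 1, 1, 1, 8, 9, 9, 1, 1, 63, 18, 22]
0.5 [-9, -9, 1, 1, 1, 45, 60, 1, 9, 9, 9, 1, 1, 64, 23, 24]
0.6 [-9, -9, 1, 1, 1, 48, 62, 77, 88, 83, 83, 86, 82, 70, 24, 24]
0.7 [-9, -9, -9, -9, -9, 1, 1, 40, 4, 4, 9, 11, 1, 51, 51, -9]
0.8 [-9, -9, -9, -9, -9, 1, 1, 1, 0, 0, 1, 1, 0, 0, 2, -9]
0.9 [-9, -9, -9, -9, -9, -9, -9, -9, -9, -9, -9, -9, -9, -9, -9, -9]
y: [-0.8 -0.7 -0.6 -0.5 -0.4 -0.3 -0.2 -0.1 -0.   0.1  0.2  0.3  0.4  0.5
  0.6  0.7]
-0.1 [-9, -9, -9, -9, -9, -9, -9, -9, -9, -9, -10, -9, -9, -9, -9, 2]
0.0 [-9, -9, -9, -9, -9, -9, -9, -9, 2, 0, -5, -9, -9, 0, 0, 0]
0.1 [-9, -9, -9, -9, -9, -9, -9, 29, 23, 0, 0, 0, 0, 1, 1, 5]
0.2 [-9, -9, -9, -9, -9, -9, 48, 48, 44, -9, 0, 0, 2, 2, 1, 6]
0.3 [-9, -9, -9, -9, -9, -9, -9, 1, 0, 0, 0, 0, 2, 1, 0, 10]
0.4 [-9, -9, -9, -9, -9, -9, 1, 1, 8, 9, 9, 0, 0, 0, 19, 25]
0.5 [-9, -9, -9, -9, 45, 44, 55, 54, 9, 9, 0, 0, 0, 0, 24, 25]
0.6 [-9, -9, -9, -9, 47, 58, 57, 54, 4, 4, 9, 11, 0, 0, 25, 25]
0.7 [-9, -9, -9, -9, -9, 1, 1, 1, 4, 4, 9, 11, 0, 4, 25, 25]
0.8 [-9, -9, -9, -9, -9, 1, 1, 1, 1, 1, 1, 1, 0, 0, 25, -9]
0.9 [-9, -9, -9, -9, -9, -9, -9, -9, -9, -9, -9, 9, 26, 27, 25, 21]
```

The top view shows the stand at about (330,265), with the red button on the side near the robot. The hood is to the right at x > 0.5 m, so I'll swing in at a short radius and low.

Emit:
send_rows(deltas="0 -36 17 0 0 0;0 -36 17 0 0 0;0 -36 17 0 0 0;0 -36 17 0 0 0;58 -4 0 0 0 -7;58 -4 0 0 0 -7;58 -4 0 0 0 -7;58 -4 0 0 0 -7;58 -4 0 0 0 -7;58 -4 0 0 0 -7")

```text
invalid input
```

Emit:
send_rows(deltas="58 -4 0 0 0 -7;58 -4 0 0 0 -7;58 -4 0 0 0 -7;58 -4 0 0 0 -7;58 -4 0 0 0 -7;58 -4 0 0 0 -7;20 35 0 0 0 0;0 0 0 0 0 0;0 0 0 0 0 0")

```text
invalid input
```

```bash
cat > look.py <<'E'
from h import *
import sys
o=robot.get_obs(); T=R.from_quat(o["tool_rot"]); print(o["time"],np.round(o["position"],4),T.as_matrix().round(3).tolist(),np.round(o["ft_force"],1))
c=robot.camera("wrist"); save(c,sys.argv[1])
p=pts(c,np.ones((400,640),bool)); im=cv2.cvtColor(c["image"],cv2.COLOR_RGB2HSV)[c["depth"]>0]
red=((im[:,0]<8)|(im[:,0]>172))&(im[:,1]>150)&(im[:,2]>60)&(abs(p[:,2]-.075)<.025)
blue=(abs(im[:,0].astype(int)-110)<15)&(im[:,1]>120)&(abs(p[:,2]-.08)<.012)
hd=np.array([.31,-.951]);e=np.array([.951,.31])
for n,m in [("red",red),("blue",blue)]:
    q=p[m]; print(n,len(q)); 
    if len(q)>5: print(q.mean(0).round(4),"along",np.percentile(q[:,:2]@hd,[1,50,99]).round(4),"across",np.percentile(q[:,:2]@e,[1,50,99]).round(4),"z",np.percentile(q[:,2],[1,99]).round(3))
top=p[blue&(p[:,2]>.082)]; print(cv2.minAreaRect(top[:,:2].astype(np.float32)*1000))
g=np.array(o["position"][:2]); print("grasp along/across",g@hd,g@e)
E
python3 look.py w1.png
```

```text
1.5 [ 0.2485 -0.5735  0.2923] [[0.918, 0.398, -0.0], [0.398, -0.918, -0.0], [-0.0, 0.0, -1.0]] [ 0.6 -0.  -0.1]
red 0
blue 0
((0.0, 0.0), (0.0, 0.0), 0.0)
grasp along/across 0.622395587742123 0.05852362167886506
```

View pics/w1.png

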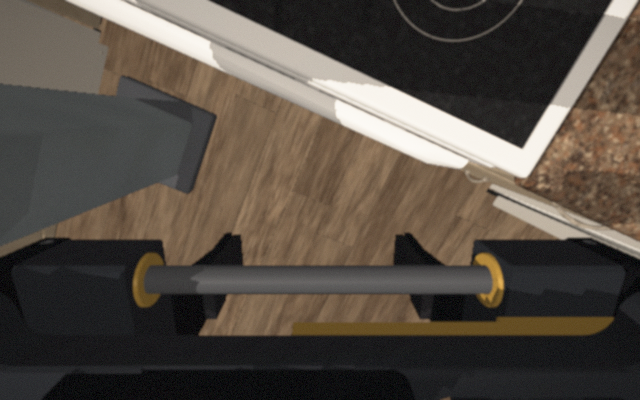

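The rows lacked the opening value, so both calls were refused and the arm has not moved. I'll resend them.

Emit:
send_rows(deltas="0 -36 17 0 0 0 1;0 -36 17 0 0 0 1;0 -36 17 0 0 0 1;0 -36 17 0 0 0 1;58 -4 0 0 0 -7 1;58 -4 0 0 0 -7 1;58 -4 0 0 0 -7 1;58 -4 0 0 0 -7 1;58 -4 0 0 0 -7 1;58 -4 0 0 0 -7 1")

```text
time: 2.8
position: [0.4348, -0.1995, 0.2246]
tool_rot: [0.84, 0.542, 0.0, 0.001]
ft_force: [0.1, 0.7, 0.6]
grip_width: 0.087
grip_force: 0.0
```

Emit:
send_rows(deltas="58 -4 0 0 0 -7 1;58 -4 0 0 0 -7 1;58 -4 0 0 0 -7 1;58 -4 0 0 0 -7 1;58 -4 0 0 0 -7 1;58 -4 0 0 0 -7 1;20 35 0 0 0 0 1;0 0 0 0 0 0 1;0 0 0 0 0 0 1")

```text
time: 3.92
position: [0.4787, 0.1696, 0.2241]
tool_rot: [0.592, 0.806, -0.0, -0.0]
ft_force: [-0.2, -1.1, 0.2]
grip_width: 0.0868
grip_force: 0.0
```

```bash
python3 look.py w2.png
```

```text
3.925 [0.4787 0.1696 0.2241] [[-0.3, 0.954, -0.001], [0.954, 0.3, -0.0], [-0.0, -0.001, -1.0]] [-0.2 -1.1  0.2]
red 3498
[0.6936 0.2467 0.0854] along [-0.0485 -0.0196  0.0084] across [0.515  0.742  0.7644] z [0.078 0.088]
blue 5667
[0.5032 0.1669 0.0858] along [-0.1117 -0.0079  0.0871] across [0.5075 0.5302 0.5531] z [0.08  0.089]
((497.3865661621094, 175.04251098632812), (46.023677825927734, 201.84280395507812), 20.08234977722168)
grasp along/across -0.01287053242638357 0.507845715230393
```

View pics/w2.png

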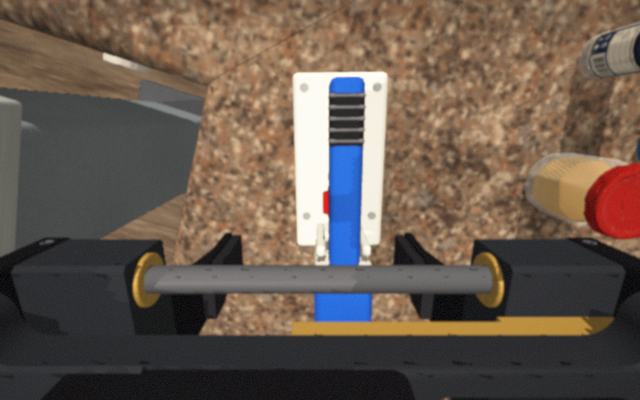

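The wrist view shows the handle upright at column 347 with the red button at (326,202). Next I'll measure both, leaving out the honey jar lid.

Run:
```python
from h import *
c=robot.camera("wrist"); P=pts(c,c["depth"]>0); im=cv2.cvtColor(c["image"],cv2.COLOR_RGB2HSV)[c["depth"]>0]
v,u=np.nonzero(c["depth"]>0)
red=((im[:,0]<8)|(im[:,0]>172))&(im[:,1]>150)&(u<340)&(u>315)&(v>180)&(v<225)
q=P[red]; print("red",len(q),q.mean(0).round(4),q.min(0).round(4),q.max(0).round(4))
b=(u>320)&(u<372)&(v>70)&(v<235)&(P[:,2]>.078)
q=P[b];print("handle",q.mean(0).round(4))
rec=cv2.minAreaRect(q[:,:2].astype(np.float32)*1000);print(rec)
m=q[:,:2].mean(0);w,V=np.linalg.eigh(np.cov((q[:,:2]-m).T));a=V[:,1]*-np.sign(V[1,1]);print("dir",a,np.degrees(np.arctan2(*a[::-1])))
e=np.array([-a[1],a[0]]);rear=(q[:,:2]@a).min()
r=P[red][:,:2].mean(0)@a; print("rear->button",r-rear,"(expect .095)")
o=robot.get_obs();x=np.array(o["position"][:2])
for s in (rear+.095,r):
  t=a*s+e*(m@e); T=R.from_quat(o["tool_rot"]); print("target",t.round(4),"tool delta mm",(T.inv().apply([*(t-x),.126-o["position"][2]])*1000).round(1))
```

```text
red 102 [0.4834 0.1798 0.0813] [0.4797 0.1716 0.0796] [0.4875 0.1878 0.0826]
handle [0.4857 0.2193 0.0868]
((485.421142578125, 215.6305694580078), (30.631114959716797, 120.89580535888672), 17.80205535888672)
dir [ 0.29509607 -0.95546759] -72.83670170182447
rear->button 0.09421057166717682 (expect .095)
target [0.4968 0.1831] tool delta mm [ 8.  21.9 98.1]
target [0.4966 0.1838] tool delta mm [ 8.8 21.9 98.1]
```

Emit:
send_rows(deltas="8 21.5 20 0 0 -0.5 1;0 0 30 0 0 0 1;0 0 28 0 0 0 1;0 0 20 0 0 0 1;0 0 0 0 0 0 1")

```text
time: 4.65
position: [0.4961, 0.1826, 0.125]
tool_rot: [0.589, 0.808, -0.002, -0.002]
ft_force: [-0.2, 0.8, -0.1]
grip_width: 0.0868
grip_force: 0.0
```

```bash
python3 look.py w3.png
```

```text
4.65 [0.4961 0.1826 0.125 ] [[-0.306, 0.952, -0.004], [0.952, 0.306, -0.001], [0.001, -0.004, -1.0]] [-0.2  0.8 -0.1]
red 102
[0.4815 0.186  0.0803] along [-0.0318 -0.0281 -0.0241] across [0.514  0.5155 0.5174] z [0.074 0.085]
blue 7301
[0.488  0.2149 0.087 ] along [-0.1132 -0.0492  0.0027] across [0.5189 0.5307 0.5427] z [0.084 0.089]
((487.616943359375, 215.9990234375), (24.898897171020508, 119.63575744628906), 17.838335037231445)
grasp along/across -0.019894764948742375 0.5283579400175205
```

View pics/w3.png

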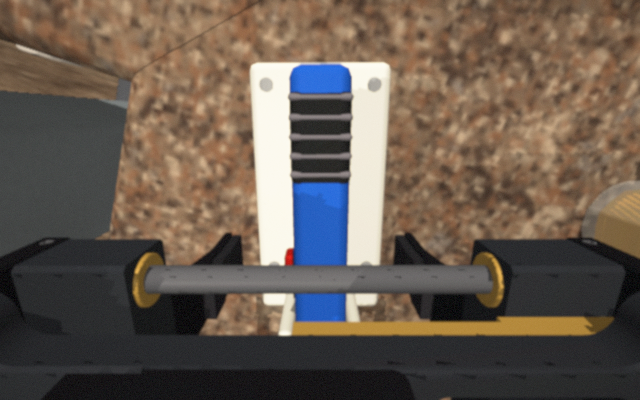

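Emit:
send_rows(deltas="1 2 0 0 0 0 1;0 0 0 0 0 0 0.2;0 0 0 0 0 0 0;0 0 0 0 0 0 0;0 0 0 0 0 0 0;0 0 0 0 0 0 0", newtons=30)

```text
time: 5.45
position: [0.4988, 0.1854, 0.1262]
tool_rot: [0.588, 0.809, -0.0, -0.0]
ft_force: [-0.3, 0.6, 0.7]
grip_width: 0.0452
grip_force: 0.0
```

Emit:
send_rows(deltas="0 0 0 0 0 0 0;0 0 0 0 0 0 0;0 0 0 0 0 0 0;0 0 0 0 0 0 0;0 0 0 0 0 0 0")

```text
time: 6.08
position: [0.4989, 0.1854, 0.1261]
tool_rot: [0.588, 0.809, -0.0, -0.0]
ft_force: [-0.8, -0.1, -2.0]
grip_width: 0.0258
grip_force: 30.0
```

The grip width of 25.8 mm means the button is flush. Tool +x points straight back, so I'll pull that way.

Emit:
send_rows(deltas="5 0 0 0 0 0 0;8 0 0 0 0 0 0;8 0 0 0 0 0 0;8 0 0 0 0 0 0;0 0 0 0 0 0 0")

```text
time: 6.7
position: [0.4898, 0.214, 0.1263]
tool_rot: [0.588, 0.809, 0.0, 0.0]
ft_force: [0.3, -0.2, -2.9]
grip_width: 0.0255
grip_force: 30.0
```

Emit:
send_rows(deltas="8 0 0 0 0 0 0;8 0 0 0 0 0 0;8 0 0 0 0 0 0;8 0 0 0 0 0 0;8 0 0 0 0 0 0;8 0 0 0 0 0 0;6 0 0 0 0 0 0;0 0 0 0 0 0 0")

```text
time: 7.7
position: [0.4727, 0.265, 0.1262]
tool_rot: [0.588, 0.809, -0.0, -0.001]
ft_force: [-0.3, -0.3, -2.8]
grip_width: 0.0259
grip_force: 30.0
```

Run:
```python
from h import *
a=robot.camera("top");b=robot.camera("side")
cv2.imwrite("pics/p1.png",np.vstack([cv2.resize(x[y0:y0+100,x0:x0+200,::-1],None,fx=3,fy=3,interpolation=cv2.INTER_CUBIC) for x,y0,x0 in ((a["image"],210,240),(b["image"],185,180))]))
```

```text
(no output)
```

View pics/p1.png

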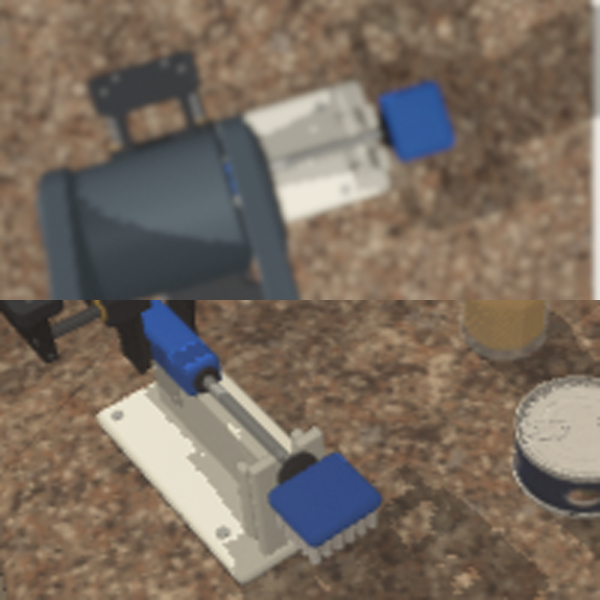

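The rod is sliding out while the head stays at the fork. I'll creep to the hard stop and watch the force.

Emit:
send_rows(deltas="3 0 0 0 0 0 0;2 0 0 0 0 0 0;2 0 0 0 0 0 0;0 0 0 0 0 0 0")

```text
time: 8.3
position: [0.4709, 0.2711, 0.1262]
tool_rot: [0.588, 0.809, -0.0, -0.0]
ft_force: [0.1, -0.4, -2.5]
grip_width: 0.026
grip_force: 30.0
```

Emit:
send_rows(deltas="2 0 0 0 0 0 0;2 0 0 0 0 0 0;0 0 0 0 0 0 0")

```text
time: 8.68
position: [0.4701, 0.2737, 0.1261]
tool_rot: [0.588, 0.809, -0.001, 0.001]
ft_force: [1.7, -6.9, -3.2]
grip_width: 0.0257
grip_force: 30.0
```

Emit:
send_rows(deltas="1 0 0 0 0 0 0;0 0 0 0 0 0 0;0 0 0 0 0 0 0", newtons=50)

```text
time: 9.05
position: [0.4702, 0.2738, 0.1261]
tool_rot: [0.588, 0.809, -0.001, 0.001]
ft_force: [3.8, -10.3, -2.9]
grip_width: 0.0256
grip_force: 50.0
```

The position has stalled and the force is rising, so this is the hard stop. I'll ease the tension slightly and lift.

Emit:
send_rows(deltas="-1.2 0 0 0 0 0 0;0 0 -4 0 0 0 0;0 0 -6 0 0 0 0;0 0 -8 0 0 0 0;0 0 -8 0 0 0 0;0 0 -8 0 0 0 0;0 0 -8 0 0 0 0;0 0 0 0 0 0 0")

```text
time: 10.05
position: [0.4711, 0.2701, 0.1674]
tool_rot: [0.587, 0.81, -0.004, 0.003]
ft_force: [7.2, -19.0, -10.8]
grip_width: 0.0252
grip_force: 50.0
```

Run:
```python
from h import *
b=robot.camera("side");a=robot.camera("top")
cv2.imwrite("pics/p2.png",np.vstack([cv2.resize(x[y0:y0+100,x0:x0+200,::-1],None,fx=3,fy=3,interpolation=cv2.INTER_CUBIC) for x,y0,x0 in ((a["image"],210,240),(b["image"],170,180))]))
```

```text
(no output)
```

View pics/p2.png

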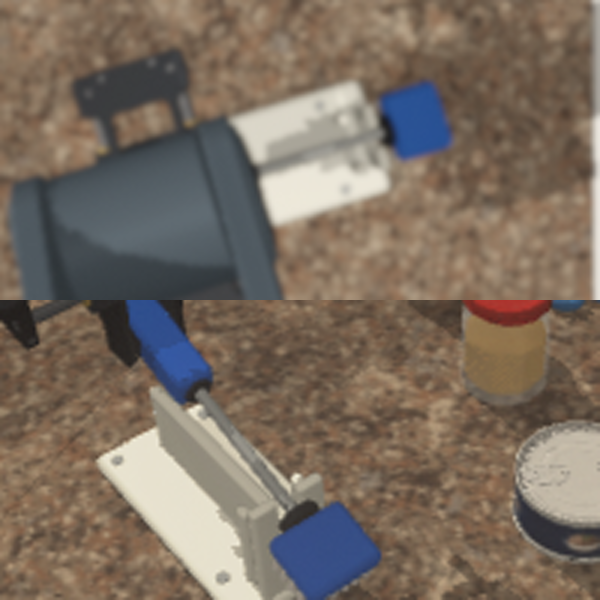

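The head is caught on the prongs because there was still too much tension, and the handle has tilted. I'll lower it back onto the keel to level it, then release the tension fully.

Emit:
send_rows(deltas="0 0 10 0 0 0 0;0 0 10 0 0 0 0;0 0 10 0 0 0 0;0 0 8 0 0 0 0;0 0 4 0 0 0 0;0 0 0 0 0 0 0;0 0 0 0 0 0 0")

```text
time: 11.02
position: [0.4699, 0.2759, 0.1267]
tool_rot: [0.588, 0.809, 0.001, -0.0]
ft_force: [-1.2, 1.9, 3.6]
grip_width: 0.0254
grip_force: 50.0
```

Emit:
send_rows(deltas="1.5 0 0 0 0 0 0;0 0 0 0 0 0 0;0 0 0 0 0 0 0")

```text
time: 11.4
position: [0.4699, 0.2761, 0.1265]
tool_rot: [0.588, 0.809, 0.0, 0.0]
ft_force: [0.0, -1.3, 4.5]
grip_width: 0.0254
grip_force: 50.0
```

```bash
cat > meas.py <<'E'
from h import *
import sys
for n in ("side","top"):
    c=robot.camera(n); P=pts(c,c["depth"]>0); im=cv2.cvtColor(c["image"],cv2.COLOR_RGB2HSV)[c["depth"]>0]
    q=P[(abs(im[:,0].astype(int)-112)<12)&(im[:,1]>140)&(P[:,2]>.05)&(P[:,2]<.3)&(abs(P[:,0]-.48)<.15)&(P[:,1]>.0)&(P[:,1]<.45)]
    hd=np.array([.309,-.951]); s=q[:,:2]@hd; t=q[:,:2]@np.array([.951,.309])
    # head vs handle along the axis
    for k,m in (("head",s>s.max()-.055),("handle",(s<s.max()-.06))):
        if m.sum()>20:
            a=np.polyfit(s[m],q[m,2],1) ; print(n,k,m.sum(),"s",np.percentile(s[m],[2,98]).round(4),"t",np.median(t[m]).round(4),"z",np.percentile(q[m,2],[5,50,95]).round(4),"slope deg",np.degrees(a[0]).round(1))
E
python3 meas.py
```

```text
side head 607 s [0.056  0.0955] t 0.5278 z [0.0758 0.0802 0.0821] slope deg -3.7
side handle 334 s [-0.1289 -0.0588] t 0.5295 z [0.0832 0.0869 0.0887] slope deg -1.7
top head 407 s [0.0524 0.0928] t 0.5317 z [0.0768 0.0799 0.0829] slope deg -0.8
```

Emit:
send_rows(deltas="2 0 0 0 0 0 0;0 0 0 0 0 0 0;0 0 0 0 0 0 0")

```text
time: 11.88
position: [0.4697, 0.2765, 0.1264]
tool_rot: [0.588, 0.809, -0.001, 0.001]
ft_force: [2.7, -7.4, 5.5]
grip_width: 0.0253
grip_force: 50.0
```

The hard stop is confirmed again. Now I'll move forward enough to unload the collar from the prongs, then lift.

Emit:
send_rows(deltas="-2.5 0 0 0 0 0 0;-2.5 0 0 0 0 0 0;0 0 -2 0 0 0 0;0 0 -2 0 0 0 0;0 0 -3 0 0 0 0;0 0 -3 0 0 0 0;0 0 0 0 0 0 0")

```text
time: 12.75
position: [0.4706, 0.2732, 0.1364]
tool_rot: [0.588, 0.809, 0.0, 0.0]
ft_force: [0.4, 0.3, -3.3]
grip_width: 0.0255
grip_force: 50.0
```

```bash
python3 meas.py
```

```text
side head 616 s [0.059  0.0986] t 0.5275 z [0.0833 0.0874 0.0892] slope deg -4.5
side handle 348 s [-0.1254 -0.0552] t 0.5289 z [0.0922 0.0965 0.0984] slope deg -2.7
top head 414 s [0.0549 0.0959] t 0.5314 z [0.0838 0.0869 0.0898] slope deg -2.3
```

It's lifting freely and still extended, about 2–3° nose-down. I'll continue up and level it.

Emit:
send_rows(deltas="0 0 -8 0 0 0 0;0 0 -10 0 0 0 0;0 0 -12 0 0 0 0;0 0 -12 0 0 0 0;0 0 -12 0 0 -0 0;0 0 -12 0 -1 0 0;0 0 -12 0 -1.5 0 0;0 0 -12 0 0 0 0;0 0 -10 0 0 0 0;0 0 -5 0 0 0 0")

```text
time: 14.1
position: [0.4702, 0.2747, 0.242]
tool_rot: [0.588, 0.808, -0.012, 0.018]
ft_force: [-1.1, 0.4, -3.0]
grip_width: 0.0257
grip_force: 50.0
```

Emit:
send_rows(deltas="0 0 0 0 0 0 0;0 0 0 0 0 0 0;0 0 0 0 0 0 0")

```text
time: 14.48
position: [0.4699, 0.2744, 0.2408]
tool_rot: [0.588, 0.808, -0.013, 0.017]
ft_force: [-0.7, 0.1, -2.1]
grip_width: 0.0257
grip_force: 50.0
```

```bash
python3 meas.py
python3 - <<'E'
from h import *
b=robot.camera("side");a=robot.camera("top")
cv2.imwrite("pics/p3.png",np.vstack([cv2.resize(x[y0:y0+140,x0:x0+260,::-1],None,fx=2.1,fy=2.1,interpolation=cv2.INTER_CUBIC) for x,y0,x0 in ((a["image"],180,220),(b["image"],140,150))]))
E
```

```text
side head 669 s [0.0595 0.099 ] t 0.5267 z [0.1971 0.2001 0.2017] slope deg -1.0
side handle 472 s [-0.1339 -0.0543] t 0.5275 z [0.1903 0.2016 0.2033] slope deg -2.7
top head 528 s [0.0558 0.0969] t 0.5313 z [0.197  0.1997 0.2023] slope deg 0.5
top handle 72 s [-0.0688 -0.055 ] t 0.5319 z [0.199  0.2017 0.2043] slope deg -5.7
```

View pics/p3.png

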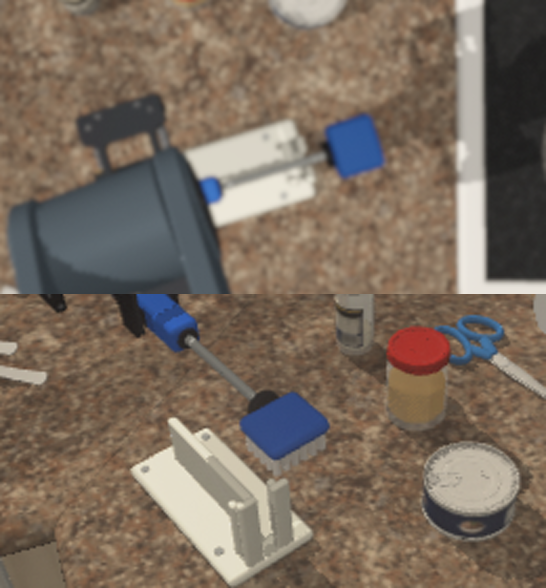

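The brush is held level, about 118 mm above where it started and free of the fork, with the rod out and the bystanders untouched.

```bash
python3 -c "
from rig import robot
print(robot.hand_in())"
```

```text
the job is handed in; nothing more can be done
None
```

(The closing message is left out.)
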